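# Seat a glued bracket in the jig and hold a spring clamp open around its tongue

## Task

Seat the wooden T-shaped bracket flat and square at the bottom of the pocket in the plywood jig, tongue up, and let go of it. Then squeeze the handles of the black and orange spring clamp, lift it off its rail with the jaws wide open, and bring it upright over the middle of the bracket's tongue so that one jaw is on each side, reaching well down past the top edge, with nothing of the clamp touching the wood. Finish while still holding it there, squeezed open and not biting (I will slip the pads in), and leave the glue bottle, offcut and wax tin where they are.

Things in the scene. Friction and masses are not known exactly. Their poses are not given: they have to be found in the camera images.
- bracket: loose T-shaped wooden bracket, 0.12 kg: a flat foot 90 (x) x 60 (y) x 14 mm with an upright tongue 70 (x) x 12 (y) mm rising 60 mm above its middle, 74 mm tall in all; the same after a half turn. Starts standing on the bench, foot down. Origin: centre of the underside of the foot; z up. Pinch the tongue across y.
- tongue_top (a point): centre of the tongue's top edge, 74 mm above the bracket's origin; axes as the bracket's (x along the edge, y across its 12 mm thickness)
- jig: fixed plywood jig 170 (x) x 140 (y) x 22 mm with a rectangular pocket in the middle of its top: 94 (x) x 64 (y) mm, 12 mm deep, with a 3 mm chamfer at the mouth. It takes the bracket's foot with 2 mm to spare on each side; seated, the foot stands 2 mm proud. Origin: centre of the underside, on the bench.
- pocket (a point): centre of the pocket's floor, 10 mm above the bench; axes as the jig's (x along the 94 mm side)
- rail: fixed clamp rail: a foot 150 x 80 x 14 mm with an upright board on it, 130 (x) long, 10 mm thick (y), its top edge 95 mm above the bench. Origin: underside centre on the bench; the board stands along x.
- clamp: loose black spring clamp with orange tips, 0.1 kg, 24 mm wide along x, astride the rail's top edge, jaws down, handles up. Origin: its pivot, 107 mm above the bench at the start; x along the pivot pin (along the rail), y across the jaws, z up. The underside of its middle block is 12 mm below the pivot. Let go, it snaps shut. The two arms are geared to open equally, by up to 0.36 rad each.
- handle_left (a point): centre of the +y handle's tip, a round orange bar along x, 14 mm thick, 30 mm long; at the start 24 mm to the side of and 40 mm above the pivot (62 mm over the outsides of both tips). Pinch both from above across y; at the stop they are 31 mm over the outsides and 46 mm above the pivot. Squeezing takes about 6 N a handle at first, 12 N at the stop.
- handle_right (a point): the same for the -y handle
- jaw_mid (a point): point midway between the jaw pads, fixed in the clamp's middle block, 46 mm below the pivot; axes as the clamp's. Pads are 24 (x) x 12 mm (z). Wide open the pads have swung up to about 41 mm below the pivot, their lowest points 47 mm below it.
- jaw_left (a joint): angle of the +y arm (rad): 0 as it bites the 10 mm rail, -0.09 shut, 0.36 wide open at its stop. The gap between the pads is about 10 mm at 0, 28 mm at 0.2, 42 mm at 0.36.
- jaw_right (a joint): the same for the -y arm
- glue: bystander: white glue bottle with yellow label and orange cap, 54 mm in diameter, 140 mm tall. Origin: centre of the underside.
- offcut: bystander: dark wood offcut 90 (x) x 45 (y) x 30 mm lying on the bench between the robot and the work. Origin: centre of the underside.
- wax: bystander: steel wax tin with a green label, 72 mm in diameter, 45 mm tall. Origin: centre of the underside.
Mind the look-alikes: they are no part of the job. Leave any purple look-alike of the clamp alone.

How it is judged:
On the way, in this order (a step that is already met when the one before it is completed fails the run):
1. the bracket sits flat and square on the pocket floor, let go of (horizontal distance between bracket and pocket below 0.005 m and angle between bracket's own z axis and vertical below 0.05 rad and angle between the x axis of bracket and the x axis of jig, either way round below 0.08 rad and z of bracket in the frame of pocket between -0.003 and 0.003 m and contact force between bracket and the fingers below 0.1 N and contact force between bracket and jig above 0.2 N), for 0.2 s.
2. the clamp is held squeezed wide open, clear of its rail (value of joint each of jaw_left, jaw_right above 0.2 rad and contact force between the fingers and clamp above 3 N and contact force between clamp and rail below 0.2 N and contact force between clamp and jig below 0.2 N and contact force between clamp and bracket below 0.2 N and height (world z) of clamp above 0.118 m), for 0.2 s.
At the end, for the whole second after the job is handed in: Bracket on the pocket floor (3 mm height, 5 mm off-centre, 0.05 rad tilt, 0.08 square), let go; clamp held by >3 N, arms >0.2 rad, touching no rail, jig or bracket, still, within 0.25 rad of upright and square; jaw_mid 8-34 mm below the tongue top, within 9 mm across, 22 mm along (horizontal distance between bracket and pocket below 0.005 m and angle between bracket's own z axis and vertical below 0.05 rad and angle between the x axis of bracket and the x axis of jig, either way round below 0.08 rad and z of bracket in the frame of pocket between -0.003 and 0.003 m and contact force between bracket and the fingers below 0.1 N and value of joint each of jaw_left, jaw_right above 0.2 rad and contact force between the fingers and clamp above 3 N and contact force between clamp and rail below 0.2 N and contact force between clamp and jig below 0.2 N and contact force between clamp and bracket below 0.2 N and x of jaw_mid in the frame of tongue_top between -0.022 and 0.022 m and y of jaw_mid in the frame of tongue_top between -0.009 and 0.009 m and z of jaw_mid in the frame of tongue_top between -0.034 and -0.008 m and angle between the y axis of clamp and the y axis of bracket, either way round below 0.25 rad and angle between clamp's own z axis and vertical below 0.25 rad and linear speed of clamp below 0.03 m/s); the arm keeps its last pose, push and grip.
It fails at once if the white glue bottle is pushed more than 20 mm or tipped (distance of glue from where it was at the start of the episode above 0.02 m or angle between glue's own z axis and vertical above 0.3 rad).
It fails at once if the dark wood offcut is pushed more than 20 mm or tipped (distance of offcut from where it was at the start of the episode above 0.02 m or angle between offcut's own z axis and vertical above 0.3 rad).
It fails at once if the wax tin is pushed more than 20 mm or tipped (distance of wax from where it was at the start of the episode above 0.02 m or angle between wax's own z axis and vertical above 0.3 rad).
It also fails if it takes over 61 s, if anything falls off the work surface, if the arm or the gripper's body presses on something with over 40 N, if the wrist force passes 120 N, or if a joint passes its speed limit or range.

## Robot

A 6-joint arm with a two-finger parallel gripper is mounted at the origin on the work surface. World frame = base frame: x ahead of the robot, y to its left, z up, the work surface at z = 0. Lengths are in m, angles in rad, forces in N, time in s.
With the tool pointing down it reaches from about 0.3 to 0.75 m from the base axis. Payload 8.5 kg.
Tool frame: the origin (TCP) lies midway between the tips of the shut fingers; the grasp point (between the pads) lies 19 mm behind it (arm.pinch_z is the distance from the TCP to the grasp point, in m); z points along the fingers, y is the line along which they close (so a half turn about z gives the same grasp; the last joint's range is limited). The gripper opens to 85 mm and grips with 20 to 120 N. Pads are 22 mm wide; open, the fingers measure 114 mm over their backs; the gripper's body (76 mm by 85 mm) begins 54 mm behind the grasp point. The pads swing forward as they close: fully open they stand 13 mm farther back than shut.
Start: joints at [-1.563, 0.381, 1.297, -0, 1.464, -0.215], TCP at [0.122, -0.536, 0.231] pointing down, gripper open.
Joint ranges: [-3.11, 3.11], [-0.89, 2.33], [0.22, 2.48], [-1.42, 4.56], [0.17, 2.85], [-2.88, 2.88]. Speed limits (rad/s): [2.39, 2.39, 3.14, 3.14, 3.14, 3.14].

## Interface

Orientations are given as a unit quaternion [w, x, y, z].
In Python, from cell import arm gives the robot as it stands.
- The arm moves only by the tool drive_tool, never from a script. Its argument "rows" is a list of rows, each an object with "twist": the turn, a rotation vector about the tool's x, y, z in degrees, a list of three; "travel": the shift along the tool's x, y, z in m, a list of three; "grip": the finger opening in m, from 0 to 0.0854. A call has 1 to 20 rows; each row shifts and turns the commanded pose from where the row before left it, along the tool's axes as they then stand; what a row does not reach is not made up. A row lasts 1/12 s, in which the tool goes at most 41.7 mm and 7.16 degrees, less where a joint would pass 70% of its speed; a pose out of reach is approached as far as the arm can. A call is refused whole if a number of a shift passes 0.0417 or a number of a turn 7.16, either way. A call with a gripper value outside its range is refused whole. The fingers move at their own pace and stop on an object; "force" is the grip in N (left out, the last holds). Time passes only in rows, so rows that do not move let the fingers close. It gives the time, the measured TCP pose, the force, the opening and the grip force at its end, in the units of the state.
- arm.get_state(): the state, without advancing time (a new reading comes with each control period).
- arm.grab_frame(name): name is "scene" or "side" or "wrist"; returns the picture (400x640x3 uint8, blue, green, red); there is no depth.
- arm.calibration(name): a dict with "K" (3x3 intrinsics, pixels), "dist_coeffs" ([k1, k2, p1, p2, k3] as OpenCV has them; the pictures are not rectified), "R" (3x3) and "t" (3): a world point X has camera coordinates R X + t; the wrist camera has in their place "T_tool_cam" (4x4, takes a point from camera to tool coordinates, whose origin is the TCP and whose axes are the flange's). Camera axes: x right, y down, z forward; pixel columns grow to the right and rows downward; lengths in m; the calibration is good to about 2 mm. A picture is of the moment at which its call begins: read the wrist's pose just before it. calibration takes no time and is no camera call.
- arm.job_done(): hands the job in; it is judged then, once.
Trained networks look in the newest picture that a camera, given by its name, has taken for a name from the list of things; names that differ only in an ending like _2 or _b are one class to them, and where a whole thing is asked for, a point or a joint stands for the part that bears it (a point fixed in the world has none). Each returns a list of dicts, best first, with "conf" (0 to 1); they miss things now and then, are a little off and sometimes report something else, mostly with a low value. They report only what shows in the picture. A call takes as long as a camera call. They do not tell look-alikes from the thing itself.
- arm.search_frame(camera, query): "box" ([left, top, width, height] as shares, 0 to 1, of the picture: columns of its width, rows of its height, round what is visible of it).
- arm.outline_of(camera, query): "region" (400x640 bool, what is visible of it) and "box" ([left, top, width, height] as shares, 0 to 1, of the picture: columns of its width, rows of its height, round what is visible of it).
- arm.mark_of(camera, query): "centre" ([column, row] as shares, 0 to 1, of the picture: columns of its width, rows of its height: a listed point, or the origin of a listed thing).
The state is a dict: "t": time; "q": joint angles; "dq": joint speeds; "joint_efforts": joint torques, N m; "tcp_pos": TCP position; "eef_rot": TCP orientation; "ft_force": force on the tool from outside, world axes, zero at the start; "torque": the same for the moment, N m; "width": finger opening in m; "finger_force": force on a finger pad.
Only numpy, scipy, OpenCV 4.12 (cv2) and the standard library are available. Lean on these libraries where they do the work, as an engineer would, in place of code of your own. Each camera call takes 0.05 s, during which the arm holds its last target. There are 200 camera calls.

## Working session

There is one attempt and no reset: what is moved stays moved. The work goes in short steps, Python scripts to look and compute and a tool call to move; the robot and the scene stay as the last step left them, time stands still between calls to the robot, and variables do not carry over. Pictures are saved under pics/ and viewed, at most 10 in all, crops included, and the job is handed in when it is done.

Besides the shell and the picture viewer there is one more tool, called after "Emit:" as name([rows], argument=value, ...), one row to a line, values as JSON. drive_tool: Moves the arm, as the interface text tells. Its arguments: {"type":"object","properties":{"rows":{"type":"array","items":{"type":"object","properties":{"twist":{"type":"array","items":{"type":"number"}},"travel":{"type":"array","items":{"type":"number"}},"grip":{"type":"number"}}}},"force":{"type":"number"}},"required":["rows"]}

```bash
mkdir -p pics; cat > h.py <<'E'
import numpy as np, cv2
from cell import arm
from scipy.spatial.transform import Rotation as Ro
def rot(q): return Ro.from_quat([q[1],q[2],q[3],q[0]]).as_matrix()
def cam(name):
    c=arm.calibration(name);K=np.array(c['K']);d=np.array(c['dist_coeffs'])
    if name=='wrist':
        s=arm.get_state();T=np.eye(4);T[:3,:3]=rot(s['eef_rot']);T[:3,3]=s['tcp_pos']
        M=np.linalg.inv(T@np.array(c['T_tool_cam']));return K,d,M[:3,:3],M[:3,3]
    return K,d,np.array(c['R']),np.array(c['t'])
def back(cm,px,z):
    K,d,R,t=cm;u=cv2.undistortPoints(np.array(px,float).reshape(-1,1,2),K,d).reshape(-1,2)
    D=np.c_[u,np.ones(len(u))]@R;C=-R.T@t
    return C+D*((z-C[2])/D[:,2])[:,None]
def proj(cm,X):
    K,d,R,t=cm;return cv2.projectPoints(np.array(X,float).reshape(-1,1,3),cv2.Rodrigues(R)[0],t,K,d)[0].reshape(-1,2)
def tri(cms,pxs):
    A=[];b=[]
    for cm,p in zip(cms,pxs):
        K,d,R,t=cm;u=cv2.undistortPoints(np.array(p,float).reshape(1,1,2),K,d).ravel()
        for i in(0,1):A.append(R[i]-u[i]*R[2]);b.append(u[i]*t[2]-t[i])
    return np.linalg.lstsq(np.array(A),np.array(b),rcond=None)[0]
E
python3 - <<'E'
from h import *
s=arm.get_state();print(s['eef_rot'],s['tcp_pos'],arm.pinch_z)
for n in('scene','side'):
    im=arm.grab_frame(n);cv2.imwrite(f'pics/{n}0.png',im);cm=cam(n);print(n,'C',-cm[2].T@cm[3])
    for q,z in dict(bracket=0,tongue_top=.074,jig=0,pocket=.01,rail=0,clamp=.107,handle_left=.147,handle_right=.147,glue=0,offcut=0,wax=0).items():
        for r in arm.mark_of(n,q)[:3]:
            p=np.array(r['centre'])*[640,400];print(q,round(r['conf'],2),p.round(1),back(cm,[p],z)[0].round(3))
E
```

```text
[-7.24215244e-04  9.93799552e-01  1.11184173e-01  8.11224736e-05] [ 0.12153573 -0.53611315  0.23069967] 0.0187
scene C [ 1.18967173 -0.11724388  0.88906216]
bracket 0.76 [318.3 225.9] [ 0.573 -0.047  0.   ]
tongue_top 0.75 [317.2 209.8] [ 0.573 -0.051  0.074]
jig 0.84 [426.2 196.5] [0.497 0.277 0.   ]
pocket 0.98 [426.  188.7] [0.476 0.279 0.01 ]
rail 0.7 [246. 211.] [ 0.504 -0.244  0.   ]
clamp 0.69 [197.8 196.8] [ 0.53  -0.352  0.107]
clamp 0.64 [316.9 224.6] [ 0.643 -0.058  0.107]
clamp 0.63 [242.  187.4] [ 0.509 -0.24   0.107]
handle_left 0.53 [202.1 188.7] [ 0.539 -0.332  0.147]
handle_left 0.52 [251.6 175.4] [ 0.506 -0.211  0.147]
handle_right 0.76 [191.1 180.3] [ 0.509 -0.361  0.147]
handle_right 0.42 [231.3 181.3] [ 0.521 -0.261  0.147]
glue 0.78 [306.9 302. ] [ 0.792 -0.096  0.   ]
offcut 0.71 [337.9 167.5] [0.361 0.034 0.   ]
wax 0.68 [374.8 282.8] [0.757 0.076 0.   ]
wax 0.62 [250.1 177.4] [ 0.378 -0.234  0.   ]
side C [0.27205841 0.64117499 0.82573534]
bracket 0.91 [328.2 220.4] [ 0.562 -0.037  0.   ]
tongue_top 0.91 [327.1 202.2] [ 0.565 -0.035  0.074]
jig 0.57 [302.7 327. ] [0.485 0.278 0.   ]
pocket 0.73 [300.9 328.8] [0.484 0.288 0.01 ]
rail 0.62 [365.  179.7] [ 0.526 -0.24   0.   ]
clamp 0.76 [392.9 150.8] [ 0.462 -0.279  0.107]
clamp 0.71 [374.4 152.8] [ 0.508 -0.248  0.107]
handle_left 0.69 [372.8 146.9] [ 0.508 -0.222  0.147]
handle_left 0.43 [385.9 139.9] [ 0.484 -0.268  0.147]
handle_right 0.69 [372.9 146.9] [ 0.508 -0.222  0.147]
handle_right 0.47 [374.3 141. ] [ 0.513 -0.25   0.147]
handle_right 0.45 [402.5 133.3] [ 0.45  -0.319  0.147]
glue 0.89 [266.4 188.2] [ 0.787 -0.079  0.   ]
offcut 0.7 [385.7 264.2] [0.369 0.038 0.   ]
wax 0.63 [249.9 226.2] [0.751 0.073 0.   ]
```

View pics/scene0.png

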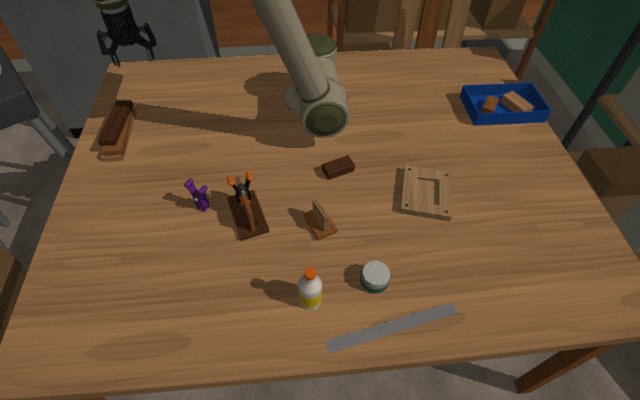

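View pics/side0.png

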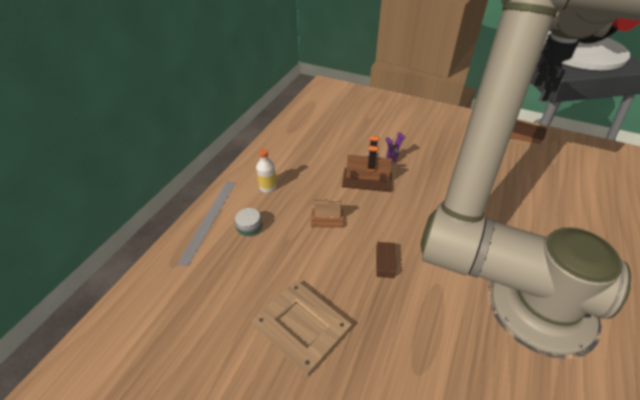

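The scene view shows the bracket at (318,222), jig at (427,192), rail with the orange clamp at (248,213)/(241,185), and the purple look-alike at (198,195). The side view agrees. Next I'll move the wrist camera over the bracket.

Emit:
drive_tool([
  {"travel": [0.0283, -0.0218, -0.0067], "grip": 0.085},
  {"travel": [0.0283, -0.0218, -0.0067], "grip": 0.085},
  {"travel": [0.0283, -0.0218, -0.0067], "grip": 0.085},
  {"travel": [0.0283, -0.0218, -0.0067], "grip": 0.085},
  {"travel": [0.0283, -0.0218, -0.0067], "grip": 0.085},
  {"travel": [0.0283, -0.0218, -0.0067], "grip": 0.085},
  {"travel": [0.0283, -0.0218, -0.0067], "grip": 0.085},
  {"travel": [0.0283, -0.0218, -0.0067], "grip": 0.085},
  {"travel": [0.0283, -0.0218, -0.0067], "grip": 0.085},
  {"travel": [0.0283, -0.0218, -0.0067], "grip": 0.085},
  {"travel": [0.0283, -0.0218, -0.0067], "grip": 0.085},
  {"travel": [0.0283, -0.0218, -0.0067], "grip": 0.085},
  {"travel": [0.0283, -0.0218, -0.0067], "grip": 0.085},
  {"travel": [0.0283, -0.0218, -0.0067], "grip": 0.085},
  {"travel": [0.0283, -0.0218, -0.0067], "grip": 0.085},
  {"travel": [0.0283, -0.0218, -0.0067], "grip": 0.085},
  {"travel": [0.0283, -0.0218, -0.0067], "grip": 0.085},
  {"travel": [0.0283, -0.0218, -0.0067], "grip": 0.085},
  {"grip": 0.085},
  {"grip": 0.085},
])

```text
schema error: expected keys twist, travel, grip
```

```bash
cat >> h.py <<'E'
def look(fn,qs):
    im=arm.grab_frame('wrist');cm=cam('wrist');cv2.imwrite('pics/'+fn,im)
    s=arm.get_state();print('tcp',np.round(s['tcp_pos'],4),'t',round(s['t'],2),'w',round(s['width'],4),'yaw',np.degrees(Ro.from_matrix(rot(s['eef_rot'])@np.diag([1,-1,-1])).as_rotvec()).round(2),'camC',(-cm[2].T@cm[3]).round(3))
    for q,z in qs.items():
        for r in arm.mark_of('wrist',q)[:3]:
            p=np.array(r['centre'])*[640,400];print(q,round(r['conf'],2),p.round(1),back(cm,[p],z)[0].round(4))
def rect(q,zt,conf=.3,cam_='wrist'):
    for r in arm.outline_of(cam_,q)[:2]:
        m=r['region'].astype(np.uint8)
        c=max(cv2.findContours(m,cv2.RETR_EXTERNAL,cv2.CHAIN_APPROX_NONE)[0],key=cv2.contourArea).reshape(-1,2)
        P=back(cam(cam_),c,zt)[:,:2];(x,y),(a,b),t=cv2.minAreaRect((P*1000).astype(np.float32))
        if a<b:a,b,t=b,a,t+90
        print('rect',q,round(r['conf'],2),'ctr',round(x,1),round(y,1),'size',round(a,1),round(b,1),'long axis deg',round((t+90)%180-90,1))
E
python3 - <<'E'
from h import *
look('w1.png',dict(bracket=0,tongue_top=.074,jig=0,pocket=.01,rail=0,clamp=.107,handle_left=.147,handle_right=.147))
rect('bracket',.014);rect('jig',.022)
E
```

```text
tcp [ 0.1215 -0.5364  0.2313] t 1.25 w 0.0854 yaw [ 0.    0.   12.77] camC [ 0.202 -0.518  0.374]
```

View pics/w1.png

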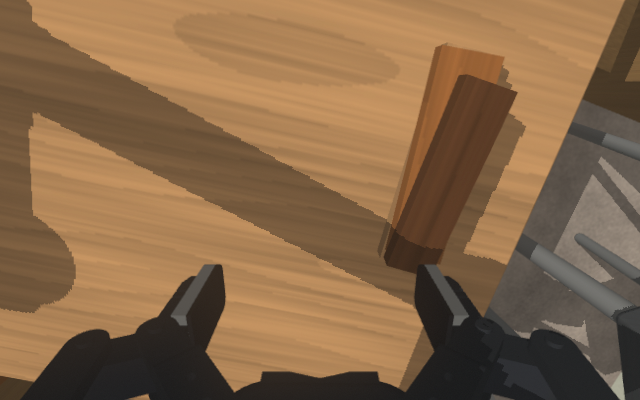

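The move was refused because every row needs all three keys. The picture taken at the start pose shows only the bench and a distractor block, with the fingers at the bottom of the frame.

Emit:
drive_tool([
  {"twist": [0, 0, 0], "travel": [0.025, -0.0226, -0.0067], "grip": 0.085},
  {"twist": [0, 0, 0], "travel": [0.025, -0.0226, -0.0067], "grip": 0.085},
  {"twist": [0, 0, 0], "travel": [0.025, -0.0226, -0.0067], "grip": 0.085},
  {"twist": [0, 0, 0], "travel": [0.025, -0.0226, -0.0067], "grip": 0.085},
  {"twist": [0, 0, 0], "travel": [0.025, -0.0226, -0.0067], "grip": 0.085},
  {"twist": [0, 0, 0], "travel": [0.025, -0.0226, -0.0067], "grip": 0.085},
  {"twist": [0, 0, 0], "travel": [0.025, -0.0226, -0.0067], "grip": 0.085},
  {"twist": [0, 0, 0], "travel": [0.025, -0.0226, -0.0067], "grip": 0.085},
  {"twist": [0, 0, 0], "travel": [0.025, -0.0226, -0.0067], "grip": 0.085},
  {"twist": [0, 0, 0], "travel": [0.025, -0.0226, -0.0067], "grip": 0.085},
  {"twist": [0, 0, 0], "travel": [0.025, -0.0226, -0.0067], "grip": 0.085},
  {"twist": [0, 0, 0], "travel": [0.025, -0.0226, -0.0067], "grip": 0.085},
  {"twist": [0, 0, 0], "travel": [0.025, -0.0226, -0.0067], "grip": 0.085},
  {"twist": [0, 0, 0], "travel": [0.025, -0.0226, -0.0067], "grip": 0.085},
  {"twist": [0, 0, 0], "travel": [0.025, -0.0226, -0.0067], "grip": 0.085},
  {"twist": [0, 0, 0], "travel": [0.025, -0.0226, -0.0067], "grip": 0.085},
  {"twist": [0, 0, 0], "travel": [0.025, -0.0226, -0.0067], "grip": 0.085},
  {"twist": [0, 0, 6.4], "travel": [0.025, -0.0226, -0.0067], "grip": 0.085},
  {"twist": [0, 0, 6.4], "travel": [0, 0, 0], "grip": 0.085},
  {"twist": [0, 0, 0], "travel": [0, 0, 0], "grip": 0.085},
])

```text
t: 3.42
tcp_pos: [0.4709, -0.0392, 0.3519]
eef_rot: [0.0, 1.0, -0.0, 0.0]
ft_force: [0.5, -1.1, -0.1]
width: 0.0851
finger_force: 0.0
```

```bash
python3 - <<'E'
from h import *
look('w2.png',dict(bracket=0,tongue_top=.074,jig=0,pocket=.01,rail=0,clamp=.107,handle_left=.147,handle_right=.147))
rect('bracket',.014);rect('jig',.022)
E
```

```text
tcp [ 0.4704 -0.04    0.3518] t 3.47 w 0.0846 yaw [-0.01  0.01  0.21] camC [ 0.553 -0.04   0.494]
bracket 0.66 [319.2  74.7] [ 0.5695 -0.04    0.    ]
tongue_top 0.61 [323.7  75.8] [ 0.5659 -0.0454  0.074 ]
tongue_top 0.18 [103.1 137. ] [0.4936 0.2309 0.074 ]
jig 0.8 [103.3 133.1] [0.4888 0.2772 0.    ]
pocket 0.73 [100.5 140.4] [0.4796 0.277  0.01  ]
rail 0.88 [453.3 110.8] [ 0.522  -0.2329  0.    ]
clamp 0.82 [564.9 146.3] [ 0.4897 -0.3282  0.107 ]
clamp 0.56 [493.3 125.5] [ 0.5129 -0.2392  0.107 ]
handle_left 0.96 [572.2 136.5] [ 0.5066 -0.3038  0.147 ]
handle_left 0.67 [488.2 136.1] [ 0.5062 -0.2151  0.147 ]
handle_right 0.69 [535.2 126.7] [ 0.5162 -0.2625  0.147 ]
handle_right 0.65 [596.2 161.4] [ 0.4804 -0.3365  0.147 ]
rect bracket 0.94 ctr 565.8 -42.3 size 91.5 61.4 long axis deg 22.8
rect jig 0.96 ctr 487.1 271.8 size 174.6 150.7 long axis deg -16.8
```

View pics/w2.png

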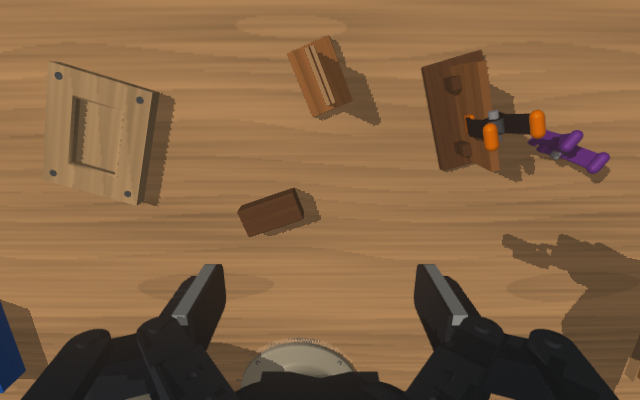

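The wrist view shows the bracket at (320,78), yawed about 23°. The jig is at (103,133), the rail at (455,110), the orange clamp at (505,125) and the purple one at (575,150). I'll approach the bracket.

Emit:
drive_tool([
  {"twist": [0, 0, 0], "travel": [0.0193, 0.0006, 0.0304], "grip": 0.085},
  {"twist": [0, 0, 0], "travel": [0.0193, 0.0006, 0.0304], "grip": 0.085},
  {"twist": [0, 0, 0], "travel": [0.0193, 0.0006, 0.0304], "grip": 0.085},
  {"twist": [0, 0, 0], "travel": [0.0193, 0.0006, 0.0304], "grip": 0.085},
  {"twist": [0, 0, 0], "travel": [0.0193, 0.0006, 0.0304], "grip": 0.085},
  {"twist": [0, 0, -5.65], "travel": [0, 0, 0], "grip": 0.085},
  {"twist": [0, 0, -5.65], "travel": [0, 0, 0], "grip": 0.085},
  {"twist": [0, 0, -5.65], "travel": [0, 0, 0], "grip": 0.085},
  {"twist": [0, 0, -5.65], "travel": [0, 0, 0], "grip": 0.085},
  {"twist": [0, 0, 0], "travel": [0, 0, 0], "grip": 0.085},
  {"twist": [0, 0, 0], "travel": [0, 0, 0], "grip": 0.085},
])

```text
t: 4.88
tcp_pos: [0.5669, -0.0435, 0.1998]
eef_rot: [-0.0, 0.981, 0.195, -0.0]
ft_force: [0.2, 0.3, -0.1]
width: 0.0848
finger_force: 0.0
```

```bash
python3 - <<'E'
from h import *
look('w3.png',dict(bracket=0,tongue_top=.074))
rect('bracket',.014);rect('tongue_top',.074)
E
```

```text
tcp [ 0.5669 -0.0435  0.1999] t 4.93 w 0.0847 yaw [ 0.    0.   22.44] camC [ 0.643 -0.012  0.342]
bracket 0.73 [316.4 166.5] [ 0.5693 -0.0399  0.    ]
tongue_top 0.9 [315.7 189.8] [ 0.5667 -0.041   0.074 ]
rect bracket 0.65 ctr 559.7 -43.2 size 106.9 59.8 long axis deg 22.3
rect tongue_top 0.59 ctr 575.4 -37.4 size 86.4 48.9 long axis deg 22.5
```

View pics/w3.png

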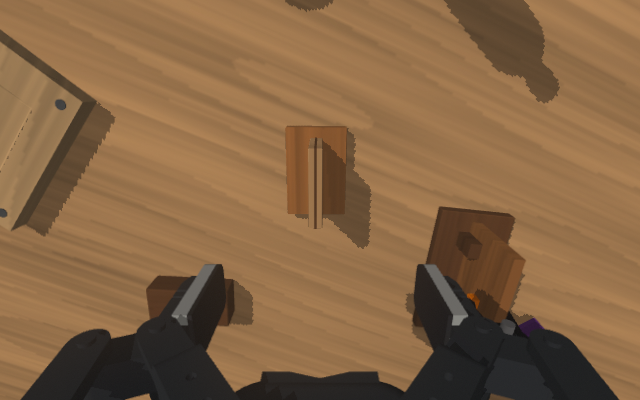

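The view shows the tongue's top edge at column 316, rows 137–228, already parallel to the fingers. It is about 2 mm off centre. I'll descend and grip.

Emit:
drive_tool([
  {"twist": [0, 0, 0], "travel": [0.0008, -0.0023, 0.0328], "grip": 0.085},
  {"twist": [0, 0, 0], "travel": [0, 0, 0.0328], "grip": 0.085},
  {"twist": [0, 0, 0], "travel": [0, 0, 0.0328], "grip": 0.085},
  {"twist": [0, 0, 0], "travel": [0, 0, 0.0328], "grip": 0.085},
  {"twist": [0, 0, 0], "travel": [0, 0, 0.0328], "grip": 0.085},
  {"twist": [0, 0, 0], "travel": [0, 0, 0], "grip": 0.085},
  {"twist": [0, 0, 0], "travel": [0, 0, 0], "grip": 0.04},
  {"twist": [0, 0, 0], "travel": [0, 0, 0], "grip": 0.02},
  {"twist": [0, 0, 0], "travel": [0, 0, 0], "grip": 0.005},
  {"twist": [0, 0, 0], "travel": [0, 0, 0], "grip": 0.005},
  {"twist": [0, 0, 0], "travel": [0, 0, 0], "grip": 0.005},
  {"twist": [0, 0, 0], "travel": [0, 0, 0], "grip": 0.005},
  {"twist": [0, 0, 0], "travel": [0, 0, 0], "grip": 0.005},
  {"twist": [0, 0, 0], "travel": [0, 0, 0], "grip": 0.005},
], force=40)

```text
t: 6.3
tcp_pos: [0.567, -0.041, 0.0366]
eef_rot: [0.0, 0.981, 0.196, 0.0]
ft_force: [-1.6, 0.9, 6.2]
width: 0.0118
finger_force: 45.8
```

Emit:
drive_tool([
  {"twist": [0, 0, 0], "travel": [0, 0, -0.03], "grip": 0.005},
  {"twist": [0, 0, 0], "travel": [0, 0, -0.0375], "grip": 0.005},
  {"twist": [0, 0, 0], "travel": [0, 0, -0.0375], "grip": 0.005},
  {"twist": [0, 0, 0], "travel": [0, 0, -0.0375], "grip": 0.005},
  {"twist": [0, 0, 0], "travel": [0, 0, -0.0375], "grip": 0.005},
  {"twist": [0, 0, 0], "travel": [-0.0035, -0.0355, 0], "grip": 0.005},
  {"twist": [0, 0, 0], "travel": [-0.0035, -0.0355, 0], "grip": 0.005},
  {"twist": [0, 0, 0], "travel": [-0.0035, -0.0355, 0], "grip": 0.005},
  {"twist": [0, 0, 0], "travel": [-0.0035, -0.0355, 0], "grip": 0.005},
  {"twist": [0, 0, 0], "travel": [-0.0035, -0.0355, 0], "grip": 0.005},
  {"twist": [0, 0, 0], "travel": [-0.0035, -0.0355, 0], "grip": 0.005},
  {"twist": [0, 0, 0], "travel": [-0.0035, -0.0355, 0], "grip": 0.005},
  {"twist": [0, 0, 0], "travel": [-0.0035, -0.0355, 0], "grip": 0.005},
  {"twist": [0, 0, 0], "travel": [-0.0035, -0.0355, 0], "grip": 0.005},
  {"twist": [0, 0, 0], "travel": [-0.0035, -0.0355, 0], "grip": 0.005},
  {"twist": [0, 0, 0], "travel": [-0.0035, -0.0355, 0], "grip": 0.005},
])

```text
t: 7.63
tcp_pos: [0.3798, 0.306, 0.2158]
eef_rot: [0.0, 0.981, 0.196, -0.0]
ft_force: [0.6, 0.7, -1.0]
width: 0.0116
finger_force: 44.6
```

Emit:
drive_tool([
  {"twist": [0, 0, 6.5], "travel": [0, 0, 0], "grip": 0.005},
  {"twist": [0, 0, 6.5], "travel": [0, 0, 0], "grip": 0.005},
  {"twist": [0, 0, 6.5], "travel": [0, 0, 0], "grip": 0.005},
  {"twist": [0, 0, 6.5], "travel": [0, 0, 0], "grip": 0.005},
  {"twist": [0, 0, 6.5], "travel": [0, 0, 0], "grip": 0.005},
  {"twist": [0, 0, 6.5], "travel": [0, 0, 0], "grip": 0.005},
  {"twist": [0, 0, 0], "travel": [0, 0, 0], "grip": 0.005},
  {"twist": [0, 0, 0], "travel": [0, 0, 0], "grip": 0.005},
])

```text
t: 8.3
tcp_pos: [0.3809, 0.3046, 0.2157]
eef_rot: [0.0, 0.99, -0.141, -0.0]
ft_force: [-0.2, -0.7, -1.4]
width: 0.0116
finger_force: 44.6
```

```bash
python3 - <<'E'
from h import *
look('w4.png',dict(bracket=0.18,tongue_top=.254,pocket=.01,jig=0))
rect('jig',.022)
E
```

```text
tcp [0.3809 0.3046 0.2158] t 8.35 w 0.0115 yaw [-1.000e-02  2.000e-02 -1.618e+01] camC [0.46  0.282 0.358]
bracket 0.97 [319.5 231.1] [0.3843 0.3034 0.18  ]
tongue_top 0.95 [317.3 320.4] [0.3811 0.3052 0.254 ]
pocket 0.75 [311.5  60. ] [0.4864 0.2816 0.01  ]
jig 0.87 [315.7  55.7] [0.4898 0.2764 0.    ]
rect jig 0.66 ctr 469.7 283.9 size 141.3 133.8 long axis deg 72.8
```

View pics/w4.png

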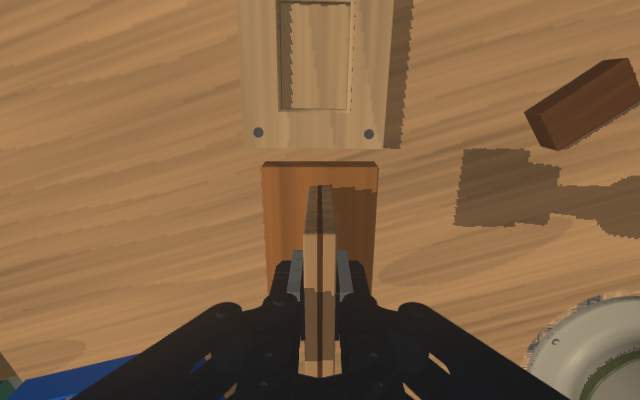

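The view shows the jig ahead and parallel to the held bracket. Its near edge runs (246,148)–(387,149), and the pocket mouth corners are near (278,2), (353,2), (278,110) and (351,111).

```bash
python3 - <<'E'
from h import *
cm=cam('wrist');s=arm.get_state();R=rot(s['eef_rot']);T=np.array(s['tcp_pos'])
im=cv2.imread('pics/w4.png')
P=[(258.5,132),(369,134),(246,148),(387,149),(240,4),(394,4),(278,2),(353,2),(278,110),(351,111)]
for p,X in zip(P,back(cm,P,.022)): print(p,X.round(4),((X-T)@R).round(4))
for p,z in[((319.5,231.1),.179),((317.3,320.4),.253)]: print(((back(cm,[p],z)[0]-T)@R).round(4))
print('bracket foot front corners',[((X-T)@R).round(4) for X in back(cm,[(262,163),(378,163)],.193)])
g=cv2.cvtColor(im,cv2.COLOR_BGR2GRAY);cv2.imwrite('pics/c4.png',cv2.resize(im[0:180,220:410],None,fx=3,fy=3,interpolation=cv2.INTER_CUBIC))
E
```

```text
(258.5, 132) [0.4368 0.351  0.022 ] [ 0.0405 -0.0602  0.1939]
(369, 134) [0.4041 0.2462 0.022 ] [0.0386 0.0497 0.1939]
(246, 148) [0.4253 0.3685 0.022 ] [ 0.0246 -0.0737  0.1939]
(387, 149) [0.3844 0.2322 0.022 ] [0.0236 0.0686 0.1939]
(240, 4) [0.5482 0.3292 0.022 ] [ 0.1536 -0.0705  0.1939]
(394, 4) [0.5097 0.1974 0.022 ] [0.1536 0.0668 0.1939]
(278, 2) [0.5401 0.2962 0.022 ] [ 0.1551 -0.0365  0.1939]
(353, 2) [0.5214 0.2321 0.022 ] [0.1551 0.0302 0.1939]
(278, 110) [0.4515 0.3257 0.022 ] [ 0.0617 -0.04    0.1939]
(351, 111) [0.4306 0.2577 0.022 ] [0.0608 0.0311 0.1939]
[0.003  0.0003 0.0369]
[-0.0009 -0.0006 -0.0371]
bracket foot front corners [array([ 0.0466, -0.0286,  0.0229]), array([0.0466, 0.0297, 0.0229])]
```

View pics/c4.png

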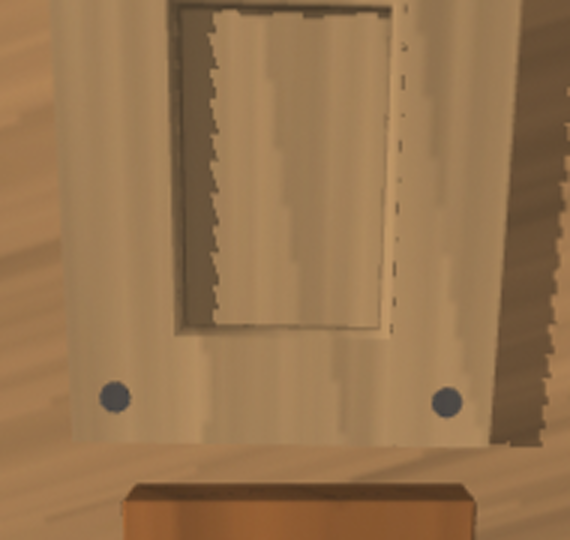

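The pocket centre lies 110 mm ahead and 4 mm to the side of the TCP, about 0.7° off in yaw. I'll move above it, lower to a few mm above the mouth and check.

Emit:
drive_tool([
  {"twist": [0, 0, 0], "travel": [0.0272, -0.0011, 0], "grip": 0.005},
  {"twist": [0, 0, 0], "travel": [0.0272, -0.0011, 0], "grip": 0.005},
  {"twist": [0, 0, 0], "travel": [0.0272, -0.0011, 0], "grip": 0.005},
  {"twist": [0, 0, 0], "travel": [0.0272, -0.0011, 0], "grip": 0.005},
  {"twist": [0, 0, 0.7], "travel": [0, 0, 0.029], "grip": 0.005},
  {"twist": [0, 0, 0], "travel": [0, 0, 0.029], "grip": 0.005},
  {"twist": [0, 0, 0], "travel": [0, 0, 0.029], "grip": 0.005},
  {"twist": [0, 0, 0], "travel": [0, 0, 0.029], "grip": 0.005},
  {"twist": [0, 0, 0], "travel": [0, 0, 0.029], "grip": 0.005},
  {"twist": [0, 0, 0], "travel": [0, 0, 0], "grip": 0.005},
  {"twist": [0, 0, 0], "travel": [0, 0, 0], "grip": 0.005},
  {"twist": [0, 0, 0], "travel": [0, 0, 0], "grip": 0.005},
])

```text
t: 9.6
tcp_pos: [0.4876, 0.2786, 0.0725]
eef_rot: [-0.001, 0.989, -0.148, 0.001]
ft_force: [0.2, -0.6, -0.8]
width: 0.0116
finger_force: 44.5
```

```bash
python3 - <<'E'
from h import *
look('w5.png',{})
im=cv2.imread('pics/w5.png');cv2.imwrite('pics/c5.png',cv2.resize(im[60:330,160:480],None,fx=2.2,fy=2.2,interpolation=cv2.INTER_CUBIC))
E
```

```text
tcp [0.4877 0.2786 0.0729] t 9.65 w 0.0113 yaw [  0.09  -0.18 -17.07] camC [0.566 0.254 0.215]
```

View pics/c5.png

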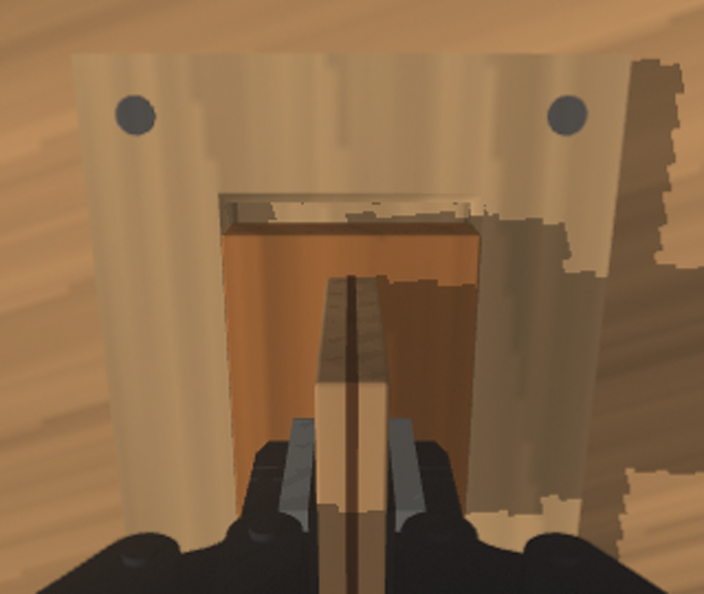

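The crop shows the foot's front edge at (222,234)–(480,236), just behind the pocket's far edge. The pocket mouth corners are near (220,195) and (480,197), and the jig's far corners are at (72,55) and (632,60).

```bash
python3 - <<'E'
from h import *
cm=cam('wrist');s=arm.get_state();R=rot(s['eef_rot']);T=np.array(s['tcp_pos'])
def f(n,P,z):
    for X in back(cm,[(160+a/2.2,60+b/2.2) for a,b in P],z): print(n,((X-T)@R*1000).round(1))
f('jigfar',[(72,55),(632,60)],.022);f('screw',[(135,115),(567,115)],.022);f('mouth',[(220,195),(481,197)],.022)
f('jig sides',[(126,500),(583,500)],.022)
f('foot top',[(222,234),(480,236)],.0503);f('foot bot',[(222,224),(480,224)],.0363)
E
```

```text
jigfar [ 84.  -69.4  51.2]
jigfar [82.9 70.6 51. ]
screw [ 69.4 -54.9  51.2]
screw [69.5 55.5 50.9]
mouth [ 48.9 -34.3  51.1]
mouth [48.4 34.6 50.9]
jig sides [-44.2 -68.2  50.9]
jig sides [-44.1  71.   50.6]
foot top [ 44.9 -29.3  22.7]
foot top [44.4 29.8 22.6]
foot bot [ 44.2 -31.6  36.8]
foot bot [44.2 32.2 36.6]
```

Correction needed: −1.0 mm along and +0.3 mm across. Then I'll lower it in.

Emit:
drive_tool([
  {"twist": [0, 0, 0], "travel": [-0.001, 0.0003, 0.003], "grip": 0.005},
  {"twist": [0, 0, 0], "travel": [0, 0, 0.008], "grip": 0.005},
  {"twist": [0, 0, 0], "travel": [0, 0, 0.006], "grip": 0.005},
  {"twist": [0, 0, 0], "travel": [0, 0, 0.005], "grip": 0.005},
  {"twist": [0, 0, 0], "travel": [0, 0, 0.004], "grip": 0.005},
  {"twist": [0, 0, 0], "travel": [0, 0, 0], "grip": 0.005},
  {"twist": [0, 0, 0], "travel": [0, 0, 0], "grip": 0.005},
])

```text
t: 10.23
tcp_pos: [0.4854, 0.2783, 0.0465]
eef_rot: [-0.0, 0.989, -0.148, 0.0]
ft_force: [-8.1, -2.3, 18.0]
width: 0.0116
finger_force: 47.6
```

It's on the floor: z is right and the contact force is 18 N. I'll release and rise.

Emit:
drive_tool([
  {"twist": [0, 0, 0], "travel": [0, 0, -0.0005], "grip": 0.03},
  {"twist": [0, 0, 0], "travel": [0, 0, 0], "grip": 0.06},
  {"twist": [0, 0, 0], "travel": [0, 0, 0], "grip": 0.085},
  {"twist": [0, 0, 0], "travel": [0, 0, 0], "grip": 0.085},
  {"twist": [0, 0, 0], "travel": [0, 0, 0], "grip": 0.085},
  {"twist": [0, 0, 0], "travel": [0, 0, 0], "grip": 0.085},
  {"twist": [0, 0, 0], "travel": [0, 0, 0], "grip": 0.085},
  {"twist": [0, 0, 0], "travel": [0, 0, 0], "grip": 0.085},
  {"twist": [0, 0, 0], "travel": [0, 0, -0.02], "grip": 0.085},
  {"twist": [0, 0, 0], "travel": [0, 0, -0.04], "grip": 0.085},
  {"twist": [0, 0, 0], "travel": [0, 0, -0.04], "grip": 0.085},
  {"twist": [0, 0, 0], "travel": [0, 0, -0.04], "grip": 0.085},
  {"twist": [0, 0, 0], "travel": [0, 0, -0.04], "grip": 0.085},
  {"twist": [0, 0, 0], "travel": [-0.03, 0, -0.02], "grip": 0.085},
  {"twist": [0, 0, 0], "travel": [-0.03, 0, 0], "grip": 0.085},
  {"twist": [0, 0, 0], "travel": [0, 0, 0], "grip": 0.085},
  {"twist": [0, 0, 0], "travel": [0, 0, 0], "grip": 0.085},
])

```text
t: 11.65
tcp_pos: [0.4274, 0.2962, 0.2459]
eef_rot: [-0.0, 0.989, -0.148, 0.0]
ft_force: [-0.1, -0.9, -0.5]
width: 0.085
finger_force: 0.0
```

```bash
python3 - <<'E'
from h import *
look('w6.png',dict(bracket=.01,tongue_top=.084,pocket=.01,jig=0))
rect('bracket',.024)
im=cv2.imread('pics/w6.png');cv2.imwrite('pics/c6.png',cv2.resize(im[0:260,180:460],None,fx=2.2,fy=2.2,interpolation=cv2.INTER_CUBIC))
E
```

```text
tcp [0.4282 0.2959 0.2453] t 11.7 w 0.085 yaw [-1.000e-02 -1.000e-02 -1.705e+01] camC [0.507 0.272 0.388]
bracket 0.56 [319.1 104.7] [0.4901 0.2768 0.01  ]
tongue_top 0.65 [319.  113.6] [0.4862 0.2781 0.084 ]
tongue_top 0.55 [321.6 104.7] [0.4928 0.2737 0.084 ]
rect bracket 0.86 ctr 486.2 277.2 size 89.7 59.7 long axis deg -17.3
```

View pics/c6.png

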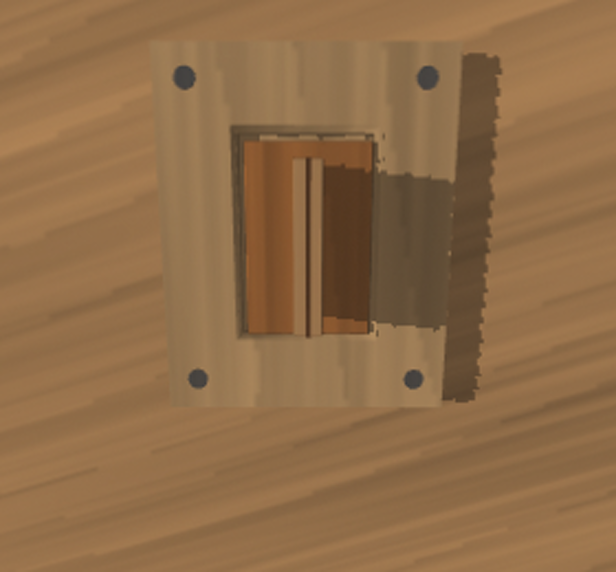

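The bracket is seated: the foot sits evenly inside the pocket, centre (0.486, 0.277), yaw −17.3°, apparent size 90×60 mm. Now to the clamp.

Emit:
drive_tool([
  {"twist": [0, 0, 0], "travel": [0.0131, 0.0369, -0.001], "grip": 0.085},
  {"twist": [0, 0, 0], "travel": [0.0131, 0.0369, -0.001], "grip": 0.085},
  {"twist": [0, 0, 0], "travel": [0.0131, 0.0369, -0.001], "grip": 0.085},
  {"twist": [0, 0, 0], "travel": [0.0131, 0.0369, -0.001], "grip": 0.085},
  {"twist": [0, 0, 0], "travel": [0.0131, 0.0369, -0.001], "grip": 0.085},
  {"twist": [0, 0, 0], "travel": [0.0131, 0.0369, -0.001], "grip": 0.085},
  {"twist": [0, 0, 0], "travel": [0.0131, 0.0369, -0.001], "grip": 0.085},
  {"twist": [0, 0, 0], "travel": [0.0131, 0.0369, -0.001], "grip": 0.085},
  {"twist": [0, 0, 0], "travel": [0.0131, 0.0369, -0.001], "grip": 0.085},
  {"twist": [0, 0, 0], "travel": [0.0131, 0.0369, -0.001], "grip": 0.085},
  {"twist": [0, 0, 0], "travel": [0.0131, 0.0369, -0.001], "grip": 0.085},
  {"twist": [0, 0, 0], "travel": [0.0131, 0.0369, -0.001], "grip": 0.085},
  {"twist": [0, 0, 0], "travel": [0.0131, 0.0369, -0.001], "grip": 0.085},
  {"twist": [0, 0, 0], "travel": [0.0131, 0.0369, -0.001], "grip": 0.085},
  {"twist": [0, 0, -5.8], "travel": [0, 0, 0], "grip": 0.085},
  {"twist": [0, 0, -5.8], "travel": [0, 0, 0], "grip": 0.085},
  {"twist": [0, 0, -5.8], "travel": [0, 0, 0], "grip": 0.085},
  {"twist": [0, 0, -5.8], "travel": [0, 0, 0], "grip": 0.085},
  {"twist": [0, 0, -5.8], "travel": [0, 0, 0], "grip": 0.085},
  {"twist": [0, 0, 0], "travel": [0, 0, 0], "grip": 0.085},
])

```text
t: 13.62
tcp_pos: [0.4518, -0.2523, 0.259]
eef_rot: [-0.0, 0.994, 0.105, -0.0]
ft_force: [-0.2, -0.1, -0.3]
width: 0.0846
finger_force: 0.0
```

```bash
python3 - <<'E'
from h import *
look('w7.png',dict(rail=0,clamp=.107,handle_left=.147,handle_right=.147))
E
```

```text
tcp [ 0.4518 -0.2522  0.2591] t 13.67 w 0.0847 yaw [ 0.02  0.02 11.78] camC [ 0.533 -0.236  0.401]
rail 0.58 [318.2 100.8] [ 0.5177 -0.2377  0.    ]
clamp 0.9 [425.4 166.7] [ 0.4858 -0.3432  0.107 ]
clamp 0.55 [318.4 113.3] [ 0.5117 -0.2394  0.107 ]
handle_left 0.88 [284.3 117.9] [ 0.5061 -0.2148  0.147 ]
handle_left 0.68 [425.  155.4] [ 0.5006 -0.3256  0.147 ]
handle_left 0.35 [317.7 109.1] [ 0.5174 -0.2378  0.147 ]
handle_right 0.89 [456.3 191.3] [ 0.478 -0.359  0.147]
handle_right 0.55 [355.6 114.9] [ 0.5191 -0.2661  0.147 ]
```

View pics/w7.png

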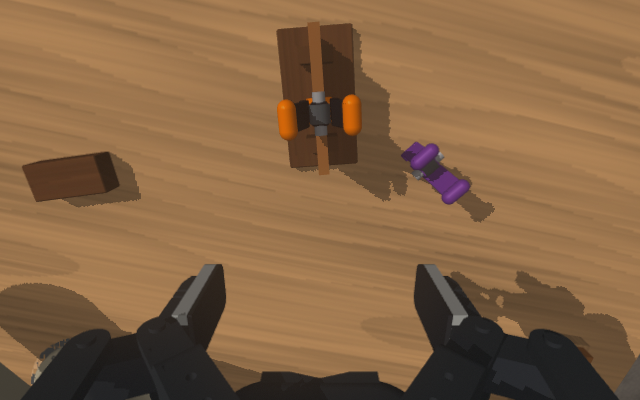

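The view shows the clamp's orange handles at (287,119) and (352,115), with the board's top edge from (313,22) to (323,174). The purple look-alike stands clear at (437,172). I'll compute the grasp numerically.

```bash
python3 - <<'E'
from h import *
cm=cam('wrist');s=arm.get_state();R=rot(s['eef_rot']);T=np.array(s['tcp_pos'])
im=cv2.imread('pics/w7.png');h=cv2.cvtColor(im,cv2.COLOR_BGR2HSV)
m=cv2.inRange(h,(5,200,150),(16,255,255))
n,l,st,c=cv2.connectedComponentsWithStats(m)
H=[]
for i in range(1,n):
    if st[i,4]>150:
        cc=max(cv2.findContours((l==i).astype(np.uint8),cv2.RETR_EXTERNAL,2)[0],key=len)
        ctr,sz,a=cv2.minAreaRect(cc);X=back(cm,[ctr],.147)[0];H.append(X);print(st[i],ctr,sz,a,X.round(4),((X-T)@R*1000).round(1))
if len(H)==2:
    d=H[0]-H[1];print('dist',np.linalg.norm(d),'mid',(H[0]+H[1])/2,'ang',np.degrees(np.arctan2(d[1],d[0]))-90)
B=back(cm,[(313,22),(323,174)],.095);d=B[0]-B[1];print('board',B.round(4),np.linalg.norm(d),np.degrees(np.arctan2(d[1],d[0])))
E
```

```text
[343  95  15  38 527] (350.0, 113.5) (37.0, 14.0) 90.0 [ 0.5192 -0.2616  0.147 ] [ 64.1  23.2 112.3]
[277 100  16  38 488] (284.47515869140625, 118.52762603759766) (37.159095764160156, 14.34856128692627) 86.98721313476562 [ 0.5057 -0.2147  0.147 ] [ 60.4 -25.4 112.3]
dist 0.04871885123812637 mid [ 0.51248233 -0.23815037  0.147     ] ang -163.91743869513624
board [[ 0.5817 -0.22    0.095 ]
 [ 0.4573 -0.2549  0.095 ]] 0.1292331454669651 15.652964286552805
```

Distances match the given sizes: 48.7 mm between handles (48 expected) and 129 mm of board (130 expected). Grasp at (0.5124, −0.2386), yaw 15.8°.

Emit:
drive_tool([
  {"twist": [0, 0, 0], "travel": [0.031, -0.0005, 0], "grip": 0.075},
  {"twist": [0, 0, 0], "travel": [0.031, -0.0005, 0], "grip": 0.075},
  {"twist": [0, 0, -4.0], "travel": [0, 0, 0], "grip": 0.075},
  {"twist": [0, 0, 0], "travel": [0, 0, 0.02], "grip": 0.075},
  {"twist": [0, 0, 0], "travel": [0, 0, 0.03], "grip": 0.075},
  {"twist": [0, 0, 0], "travel": [0, 0, 0.03], "grip": 0.075},
  {"twist": [0, 0, 0], "travel": [0, 0, 0.03], "grip": 0.075},
  {"twist": [0, 0, 0], "travel": [0, 0, 0.019], "grip": 0.075},
  {"twist": [0, 0, 0], "travel": [0, 0, 0], "grip": 0.075},
  {"twist": [0, 0, 0], "travel": [0, 0, 0], "grip": 0.075},
], force=40)

```text
t: 14.7
tcp_pos: [0.5123, -0.2381, 0.1303]
eef_rot: [-0.0, 0.99, 0.138, -0.0]
ft_force: [1.2, 0.1, 0.9]
width: 0.0748
finger_force: 0.0
```

Emit:
drive_tool([
  {"twist": [0, 0, 0], "travel": [0, 0, 0], "grip": 0.06},
  {"twist": [0, 0, 0], "travel": [0, 0, 0], "grip": 0.05},
  {"twist": [0, 0, 0], "travel": [0, 0, 0], "grip": 0.04},
  {"twist": [0, 0, 0], "travel": [0, 0, 0], "grip": 0.03},
  {"twist": [0, 0, 0], "travel": [0, 0, 0], "grip": 0.02},
  {"twist": [0, 0, 0], "travel": [0, 0, 0], "grip": 0.02},
  {"twist": [0, 0, 0], "travel": [0, 0, 0], "grip": 0.02},
  {"twist": [0, 0, 0], "travel": [0, 0, 0], "grip": 0.02},
  {"twist": [0, 0, 0], "travel": [0, 0, 0], "grip": 0.02},
])

```text
t: 15.45
tcp_pos: [0.5147, -0.2398, 0.1359]
eef_rot: [0.004, 0.99, 0.138, 0.004]
ft_force: [-0.5, 1.0, 22.0]
width: 0.0282
finger_force: 37.9
```

Squeezed to the stop. The commanded height sits a bit low, with 22 N upward, so I'll lift gently and watch.

Emit:
drive_tool([
  {"twist": [0, 0, 0], "travel": [0, 0, -0.005], "grip": 0.02},
  {"twist": [0, 0, 0], "travel": [0, 0, -0.005], "grip": 0.02},
  {"twist": [0, 0, 0], "travel": [0, 0, 0], "grip": 0.02},
  {"twist": [0, 0, 0], "travel": [0, 0, 0], "grip": 0.02},
])

```text
t: 15.78
tcp_pos: [0.5123, -0.2381, 0.1409]
eef_rot: [0.0, 0.99, 0.138, 0.0]
ft_force: [0.4, 0.6, -1.0]
width: 0.0279
finger_force: 39.9
```

```bash
cat >> h.py <<'E'
def orange(c,save):
    im=arm.grab_frame(c);cv2.imwrite('pics/'+save,im);m=cv2.inRange(cv2.cvtColor(im,cv2.COLOR_BGR2HSV),(5,190,110),(17,255,255))
    n,l,st,ce=cv2.connectedComponentsWithStats(m)
    for i in range(1,n):
        if st[i,4]>12: print(c,st[i],ce[i].round(1))
E
python3 - <<'E'
from h import *
look('w8.png',dict(clamp=.107,handle_left=.153,handle_right=.153,jaw_mid=.061))
for c in('wrist','scene','side'): orange(c,c+'8.png')
for c in('scene','side'):
    for q in('clamp','handle_left','handle_right'):
        print(c,q,[(round(r['conf'],2),(np.array(r['centre'])*[640,400]).round(1)) for r in arm.mark_of(c,q)[:3]])
E
```

```text
tcp [ 0.5122 -0.238   0.1404] t 15.83 w 0.0279 yaw [0.000e+00 1.000e-02 1.591e+01] camC [ 0.592 -0.216  0.283]
clamp 0.84 [314.3 245.4] [ 0.507  -0.2369  0.107 ]
clamp 0.55 [458.1 286.1] [ 0.5044 -0.3288  0.107 ]
handle_left 0.77 [301.5 289.9] [ 0.5062 -0.2318  0.153 ]
handle_left 0.58 [463.9 290.9] [ 0.5256 -0.3027  0.153 ]
handle_right 0.84 [500.7 336.3] [ 0.507  -0.3304  0.153 ]
handle_right 0.77 [338.8 295.8] [ 0.5078 -0.2489  0.153 ]
jaw_mid 0.73 [444.2 255.1] [ 0.5034 -0.3376  0.061 ]
wrist [271 202  16  20 166] [280.3 209.7]
wrist [345 202  15  20 161] [350.5 209.8]
wrist [ 287  261   31   63 1733] [301.7 292. ]
wrist [ 322  260   31   64 1724] [337.2 291. ]
scene [234 172   6   9  40] [236.5 176. ]
scene [240 173   6   6  22] [242.6 176. ]
scene [304 267  12  13 105] [309.8 272.9]
scene clamp [(0.83, array([244.4, 184.8])), (0.61, array([198.4, 198.2]))]
scene handle_left [(0.58, array([198.9, 188.3])), (0.44, array([240.8, 171.3]))]
scene handle_right [(0.66, array([235.1, 175.2])), (0.66, array([423.4, 193.2])), (0.47, array([189.5, 181.6]))]
side clamp [(0.75, array([397.2, 148.7])), (0.63, array([373.8, 151.8]))]
side handle_left [(0.6, array([374.8, 142.2])), (0.5, array([388.2, 143.2]))]
side handle_right [(0.68, array([402.9, 133.9]))]
```

The handles are pinched symmetrically, with the jaw tips visible wide open at columns 280 and 350. The z force is −1 N, which is the clamp's weight. I'll lift clear and carry it over.

Emit:
drive_tool([
  {"twist": [0, 0, 0], "travel": [0, 0, -0.01], "grip": 0.02},
  {"twist": [0, 0, 0], "travel": [0, 0, -0.02], "grip": 0.02},
  {"twist": [0, 0, 0], "travel": [0, 0, -0.03], "grip": 0.02},
  {"twist": [0, 0, 0], "travel": [0, 0, -0.03], "grip": 0.02},
  {"twist": [0, 0, 0], "travel": [0, 0, -0.03], "grip": 0.02},
  {"twist": [0, 0, 0], "travel": [0, 0, -0.03], "grip": 0.02},
  {"twist": [0, 0, 0], "travel": [0, 0, 0], "grip": 0.02},
  {"twist": [0, 0, 0], "travel": [0, 0, 0], "grip": 0.02},
  {"twist": [0, 0, 0], "travel": [0, 0, 0], "grip": 0.02},
  {"twist": [0, 0, 0], "travel": [0, 0, 0], "grip": 0.02},
])

```text
t: 17.32
tcp_pos: [0.5119, -0.2378, 0.2893]
eef_rot: [-0.001, 0.99, 0.138, -0.001]
ft_force: [-0.0, -0.9, -1.2]
width: 0.0285
finger_force: 39.8
```

```bash
python3 - <<'E'
from h import *
look('w9.png',dict(clamp=.26,handle_left=.306,handle_right=.306))
for c in('wrist','scene','side'): orange(c,c+'9.png')
cs=[cam('scene'),cam('side')]
for q in('clamp','handle_left','handle_right','jaw_mid'):
    L=[[(round(r['conf'],2),np.array(r['centre'])*[640,400]) for r in arm.mark_of(c,q)[:3]] for c in('scene','side')]
    for a in L[0]:
        for b in L[1]: print(q,a[0],b[0],tri(cs,[a[1],b[1]]).round(3))
E
```

```text
tcp [ 0.5119 -0.2378  0.2892] t 17.37 w 0.0282 yaw [ 0.1   0.1  15.91] camC [ 0.592 -0.216  0.431]
clamp 0.69 [315.9 244.9] [ 0.5092 -0.237   0.26  ]
handle_left 0.91 [302.5 291.8] [ 0.5079 -0.2318  0.306 ]
handle_left 0.75 [410.4 211.2] [ 0.5561 -0.2636  0.306 ]
handle_right 0.88 [339.1 293.5] [ 0.5114 -0.2474  0.306 ]
handle_right 0.63 [435.8 239.1] [ 0.5475 -0.2782  0.306 ]
wrist [271 203  16  19 163] [280.2 209.9]
wrist [345 202  15  21 180] [350.2 209.8]
wrist [ 287  261   30   63 1699] [301.4 291.9]
wrist [ 323  260   30   64 1704] [337.4 291. ]
scene [223 125   7  10  45] [226.  129.9]
scene [231 126   6   8  28] [233.4 129.9]
scene [245 154   5   4  13] [246.8 155.4]
scene [225 157   4   7  17] [226.8 160.3]
scene [304 267  12  13 107] [309.6 273. ]
clamp 0.76 0.83 [ 0.435 -0.238  0.17 ]
clamp 0.76 0.53 [ 0.509 -0.238  0.265]
clamp 0.63 0.83 [ 0.477 -0.36   0.043]
clamp 0.63 0.53 [ 0.557 -0.341  0.172]
handle_left 0.46 0.54 [ 0.44  -0.229  0.212]
handle_left 0.46 0.48 [ 0.504 -0.235  0.302]
handle_right 0.6 0.45 [ 0.474 -0.37   0.105]
handle_right 0.55 0.45 [ 0.437 -0.256  0.213]
jaw_mid 0.93 0.71 [ 0.548 -0.35   0.121]
jaw_mid 0.93 0.66 [ 0.482 -0.365  0.007]
jaw_mid 0.62 0.71 [ 0.505 -0.241  0.216]
jaw_mid 0.62 0.66 [ 0.444 -0.241  0.13 ]
jaw_mid 0.36 0.71 [ 0.668 -0.19   0.132]
jaw_mid 0.36 0.66 [ 0.616 -0.188  0.016]
```

Lifted, and triangulation puts the pivot about 27 mm below the TCP, as expected. Carry over to the bracket.

Emit:
drive_tool([
  {"twist": [0, 0, 0], "travel": [0.0083, -0.018, 0], "grip": 0.02},
  {"twist": [0, 0, 0], "travel": [0.0083, -0.036, 0], "grip": 0.02},
  {"twist": [0, 0, 0], "travel": [0.0083, -0.036, 0], "grip": 0.02},
  {"twist": [0, 0, 0], "travel": [0.0083, -0.036, 0], "grip": 0.02},
  {"twist": [0, 0, 0], "travel": [0.0083, -0.036, 0], "grip": 0.02},
  {"twist": [0, 0, 0], "travel": [0.0083, -0.036, 0], "grip": 0.02},
  {"twist": [0, 0, 0], "travel": [0.0083, -0.036, 0], "grip": 0.02},
  {"twist": [0, 0, 0], "travel": [0.0083, -0.036, 0], "grip": 0.02},
  {"twist": [0, 0, 0], "travel": [0.0083, -0.036, 0], "grip": 0.02},
  {"twist": [0, 0, 0], "travel": [0.0083, -0.036, 0], "grip": 0.02},
  {"twist": [0, 0, 0], "travel": [0.0083, -0.036, 0], "grip": 0.02},
  {"twist": [0, 0, 0], "travel": [0.0083, -0.036, 0], "grip": 0.02},
  {"twist": [0, 0, 0], "travel": [0.0083, -0.036, 0], "grip": 0.02},
  {"twist": [0, 0, 0], "travel": [0.0083, -0.036, 0], "grip": 0.02},
  {"twist": [0, 0, 0], "travel": [0, -0.0175, 0], "grip": 0.02},
  {"twist": [0, 0, 0], "travel": [0, 0, 0], "grip": 0.02},
])

```text
t: 19.4
tcp_pos: [0.4848, 0.2813, 0.2901]
eef_rot: [-0.0, 0.99, 0.141, -0.0]
ft_force: [0.7, -0.6, -1.4]
width: 0.028
finger_force: 39.9
```

Emit:
drive_tool([
  {"twist": [0, 0, 5.5], "travel": [0, 0, 0], "grip": 0.02},
  {"twist": [0, 0, 5.5], "travel": [0, 0, 0], "grip": 0.02},
  {"twist": [0, 0, 5.5], "travel": [0, 0, 0], "grip": 0.02},
  {"twist": [0, 0, 5.5], "travel": [0, 0, 0], "grip": 0.02},
  {"twist": [0, 0, 5.5], "travel": [0, 0, 0], "grip": 0.02},
  {"twist": [0, 0, 5.5], "travel": [0, 0, 0], "grip": 0.02},
  {"twist": [0, 0, 0], "travel": [0, 0, 0], "grip": 0.02},
  {"twist": [0, 0, 0], "travel": [0, 0, 0], "grip": 0.02},
])

```text
t: 20.07
tcp_pos: [0.4861, 0.2774, 0.2904]
eef_rot: [0.0, 0.989, -0.147, 0.0]
ft_force: [-0.3, -0.2, -1.6]
width: 0.0281
finger_force: 39.9
```

```bash
python3 - <<'E'
from h import *
look('w10.png',dict(bracket=.01,tongue_top=.084,clamp=.261,jaw_mid=.215,jig=0))
orange('wrist','w10o.png')
cm=cam('wrist');s=arm.get_state();R=rot(s['eef_rot']);T=np.array(s['tcp_pos'])
f=lambda p,z:((back(cm,[p],z)[0]-T)@R*1000).round(1)
z=T[2]-.029
print('jaw tips tool mm',f((280.2,209.9),z-.041),f((350.2,209.8),z-.041));print('handles',f((301.5,292),z+.046),f((337.4,291),z+.046))
r=arm.outline_of('wrist','bracket')
for q in r[:1]:
    ys,xs=np.nonzero(q['region']);print(q['conf'],xs.min(),xs.max(),ys.min(),ys.max())
im=cv2.imread('pics/w10.png');np.set_printoptions(linewidth=200);print(im[180,260:380,0].tolist())
E
```

```text
tcp [0.4861 0.2776 0.2904] t 20.12 w 0.0281 yaw [ -0.    -0.   -16.95] camC [0.565 0.253 0.433]
bracket 0.84 [320.5 154.6] [0.4866 0.2755 0.01  ]
bracket 0.52 [299.  292.4] [0.3    0.3651 0.01  ]
tongue_top 0.81 [321.8 169.7] [0.4844 0.275  0.084 ]
clamp 0.8 [314.2 246. ] [0.4841 0.281  0.261 ]
wrist [271 203  16  19 144] [280.1 210.4]
wrist [345 202  15  20 146] [349.7 210.1]
wrist [ 287  261   30   63 1611] [301.  292.8]
wrist [ 323  261   30   63 1609] [337.6 291.7]
jaw tips tool mm [  3.9 -26.3  70. ] [ 4.  21.1 70. ]
handles [ -2.   -7.6 -17. ] [ -1.5   8.  -17. ]
0.56 295 344 119 198
[80, 81, 81, 82, 84, 83, 85, 86, 86, 86, 85, 86, 86, 88, 88, 89, 91, 90, 92, 90, 89, 88, 88, 86, 88, 88, 89, 91, 90, 90, 90, 69, 63, 52, 59, 53, 51, 51, 52, 51, 50, 52, 50, 48, 47, 46, 48, 48, 49, 50, 50, 51, 52, 55, 83, 81, 81, 79, 47, 39, 70, 79, 80, 79, 50, 38, 39, 38, 39, 38, 37, 37, 35, 36, 37, 37, 37, 37, 36, 36, 37, 37, 40, 55, 60, 59, 62, 62, 62, 60, 61, 61, 60, 60, 60, 59, 61, 61, 62, 62, 61, 59, 58, 57, 57, 57, 57, 58, 58, 59, 58, 60, 60, 58, 55, 54, 54, 55, 54, 54]
```

Jaw midpoint is 2.6 mm off the TCP in tool y and the tongue is at about 0, so I'll shift +2.4 mm. Descend to just above, then check.

Emit:
drive_tool([
  {"twist": [0, 0, 0], "travel": [0, 0.0024, 0.02], "grip": 0.02},
  {"twist": [0, 0, 0], "travel": [0, 0, 0.03], "grip": 0.02},
  {"twist": [0, 0, 0], "travel": [0, 0, 0.03], "grip": 0.02},
  {"twist": [0, 0, 0], "travel": [0, 0, 0.03], "grip": 0.02},
  {"twist": [0, 0, 0], "travel": [0, 0, 0], "grip": 0.02},
  {"twist": [0, 0, 0], "travel": [0, 0, 0], "grip": 0.02},
])

```text
t: 20.97
tcp_pos: [0.4851, 0.2757, 0.1802]
eef_rot: [0.0, 0.989, -0.148, -0.001]
ft_force: [0.9, 0.1, -0.1]
width: 0.0279
finger_force: 39.9
```

```bash
python3 - <<'E'
from h import *
look('w11.png',dict(tongue_top=.084,clamp=.151))
orange('wrist','w11o.png')
cm=cam('wrist');s=arm.get_state();R=rot(s['eef_rot']);T=np.array(s['tcp_pos'])
f=lambda p,z:((back(cm,[p],z)[0]-T)@R*1000).round(1)
z=T[2]-.029
print('jaws',f((280.2,210),z-.041),f((350,210),z-.041))
im=cv2.imread('pics/w11.png')
for r in(170,180,190,200): print(r,im[r,285:350].sum(1).tolist())
for c in(300,319,338): print(c,im[110:215,c].sum(1).tolist())
E
```

```text
tcp [0.4859 0.276  0.1817] t 21.02 w 0.028 yaw [  0.04  -0.07 -17.07] camC [0.565 0.252 0.324]
tongue_top 0.87 [316.4 202. ] [0.4866 0.2779 0.084 ]
wrist [271 203  16  19 153] [280.2 210.1]
wrist [345 202  15  21 156] [349.6 210.1]
wrist [ 287  261   30   63 1640] [301.2 292.7]
wrist [ 323  261   30   63 1624] [337.6 291.6]
jaws [  3.9 -26.3  70.1] [ 3.9 21.  70. ]
170 [294, 302, 308, 307, 303, 295, 297, 295, 286, 270, 259, 263, 262, 268, 273, 277, 279, 280, 288, 291, 295, 300, 311, 414, 374, 372, 368, 367, 362, 310, 179, 184, 277, 367, 367, 368, 367, 365, 291, 188, 196, 200, 203, 193, 191, 192, 189, 191, 194, 194, 192, 193, 192, 194, 196, 195, 196, 196, 191, 188, 191, 190, 195, 197, 185]
180 [293, 298, 301, 305, 298, 295, 296, 295, 286, 278, 260, 260, 264, 265, 268, 277, 279, 278, 286, 290, 293, 295, 307, 400, 375, 371, 369, 365, 360, 311, 177, 182, 277, 368, 369, 370, 367, 366, 285, 184, 194, 202, 202, 195, 189, 188, 193, 189, 190, 190, 189, 187, 193, 192, 193, 194, 196, 193, 192, 191, 191, 194, 196, 196, 195]
190 [298, 297, 299, 305, 299, 295, 297, 292, 292, 276, 262, 260, 262, 26
[... 1477 characters left out ...]
 368, 365, 367, 366, 366, 367, 371, 371, 368, 370, 365, 370, 367, 367, 369, 255, 244, 246, 246, 246, 246, 246, 245, 244, 246, 244, 245, 244, 246, 244, 244, 245, 238, 215]
338 [378, 378, 378, 381, 380, 379, 379, 380, 379, 379, 377, 379, 379, 379, 370, 360, 376, 398, 387, 386, 341, 206, 181, 272, 284, 286, 286, 285, 284, 284, 286, 284, 285, 285, 284, 284, 208, 194, 196, 198, 197, 197, 198, 197, 196, 197, 197, 195, 195, 194, 193, 196, 194, 194, 195, 195, 194, 196, 194, 192, 194, 190, 196, 193, 194, 192, 194, 195, 193, 193, 192, 192, 189, 192, 194, 192, 190, 193, 191, 190, 193, 190, 192, 193, 189, 192, 189, 190, 189, 190, 189, 191, 190, 189, 187, 189, 189, 187, 187, 188, 189, 186, 186, 190, 190]
```

Tongue and jaws are centred on each other: columns 315.7 and 314.9, both about −2.6 mm in the tool frame. I'll descend the rest.

Emit:
drive_tool([
  {"twist": [0, 0, 0], "travel": [0, 0, 0.014], "grip": 0.02},
  {"twist": [0, 0, 0], "travel": [0, 0, 0.014], "grip": 0.02},
  {"twist": [0, 0, 0], "travel": [0, 0, 0.014], "grip": 0.02},
  {"twist": [0, 0, 0], "travel": [0, 0, 0], "grip": 0.02},
  {"twist": [0, 0, 0], "travel": [0, 0, 0], "grip": 0.02},
  {"twist": [0, 0, 0], "travel": [0, 0, 0], "grip": 0.02},
  {"twist": [0, 0, 0], "travel": [0, 0, 0], "grip": 0.02},
])

```text
t: 21.75
tcp_pos: [0.4858, 0.2759, 0.1398]
eef_rot: [-0.001, 0.989, -0.149, 0.001]
ft_force: [-0.2, -0.4, -0.3]
width: 0.0277
finger_force: 39.9
```

```bash
python3 - <<'E'
from h import *
look('w12.png',dict(tongue_top=.084,clamp=.109,jaw_mid=.063))
orange('wrist','w12o.png')
s=arm.get_state();print(s['ft_force'],s['torque'],s['finger_force'])
im=cv2.imread('pics/w12.png')
for r in(180,190,200): print(r,im[r,290:345].sum(1).tolist())
cs=[cam('scene'),cam('side')];[arm.grab_frame(c) for c in('scene','side')]
for q in('clamp','tongue_top','jaw_mid'):
    L=[[(round(r['conf'],2),np.array(r['centre'])*[640,400]) for r in arm.mark_of(c,q)[:3]] for c in('scene','side')]
    for a in L[0]:
        for b in L[1]:
            X=tri(cs,[a[1],b[1]])
            if X[1]>.2: print(q,a[0],b[0],X.round(3))
E
```

```text
tcp [0.4857 0.2759 0.1396] t 21.8 w 0.0281 yaw [  0.06  -0.11 -17.08] camC [0.564 0.251 0.282]
tongue_top 0.97 [314.3 224.7] [0.486  0.2791 0.084 ]
clamp 0.95 [316.7 244.4] [0.4838 0.2779 0.109 ]
wrist [271 203  16  19 160] [280.2 209.8]
wrist [345 203  15  20 143] [349.7 210.7]
wrist [ 287  261   30   63 1664] [301.4 292.6]
wrist [ 323  261   30   63 1663] [337.4 291.6]
[ 0.47787487 -0.24982281 -1.2142124 ] [0.04286165 0.0371514  0.00892809] 39.89113748073578
180 [290, 277, 261, 262, 263, 264, 267, 272, 279, 278, 281, 284, 289, 295, 296, 299, 296, 412, 376, 375, 372, 372, 367, 363, 360, 180, 180, 190, 320, 369, 369, 371, 370, 371, 371, 263, 187, 201, 202, 204, 202, 195, 192, 190, 191, 193, 194, 194, 194, 193, 192, 192, 194, 195, 195]
190 [293, 281, 270, 263, 264, 261, 266, 274, 276, 280, 281, 283, 288, 294, 299, 298, 312, 415, 374, 374, 370, 371, 368, 366, 356, 177, 177, 189, 323, 372, 371, 370, 371, 373, 370, 256, 187, 198, 200, 202, 197, 193, 192, 192, 190, 190, 193, 192, 193, 192, 193, 191, 194, 195, 195]
200 [297, 283, 269, 263, 263, 264, 268, 271, 276, 277, 282, 283, 285, 289, 295, 297, 308, 405, 377, 374, 371, 371, 370, 367, 361, 179, 179, 189, 324, 369, 370, 373, 371, 370, 371, 246, 182, 197, 203, 207, 203, 204, 199, 193, 189, 189, 190, 190, 190, 188, 188, 190, 193, 195, 196]
clamp 0.72 0.75 [0.482 0.274 0.116]
clamp 0.41 0.75 [0.508 0.255 0.056]
jaw_mid 0.92 0.6 [0.477 0.281 0.062]
```

Free of contact (only the clamp's weight on the wrist), centred, and jaw_mid about 20 mm below the tongue top. I'll hand it in.

```bash
python3 -c "
from cell import arm
print(arm.job_done())"
```

```text
the job is handed in; nothing more can be done
None
```

I seated the bracket in the jig pocket and let go of it. The clamp is still held squeezed open and upright over the tongue, jaws about 20 mm below its top edge and touching nothing by the wrist force. The job is handed in, but the hand-in call did not report a verdict.

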